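# Read the vial through the green filter

### The arm

A 6-joint arm with a two-finger parallel gripper is mounted at the origin on a cart in front of the work surface, level with it; the furniture and walls round the work are solid. World frame = base frame: x ahead of the robot, y to its left, z up, the work surface at z = 0. Lengths are in m, angles in rad, forces in N, time in s.
With the tool pointing down it reaches from about 0.275 to 0.725 m from the base axis. Payload 5.6 kg.
Tool frame: the origin (TCP) lies on the centre line of the jaws, within the pads' length; the fingertips stand 8 mm ahead of it and the grasp point (between the pads) lies 11 mm behind it; z points along the fingers, y is the direction in which the jaws open and shut (so a half turn about z gives the same grasp; the last joint's range is limited). The gripper opens to 85 mm and grips with 20 to 120 N. Pads are 22 mm wide; open, the fingers measure 114 mm over their backs; the gripper's body (76 mm by 85 mm) begins 54 mm behind the grasp point. The pads swing forward as they close: fully open they stand 13 mm farther back than shut.
Start: joints at [-0.922, 0.255, 0.108, 0, -1.424, -0.285], TCP at [0.196, -0.514, 0.214] pointing down, gripper open.
Joint ranges: [-2.95, 2.95], [-1.21, 1.97], [-1.09, 1.5], [-2.87, 1.71], [-2.94, -0.07], [-3.05, 3.05]. Speed limits (rad/s): [2.57, 2.57, 3.14, 3.14, 3.14, 3.14].

### API

Orientations are given as [roll, pitch, yaw] about the fixed x, y, z axes, in that order (R = Rz(yaw) Ry(pitch) Rx(roll)).
In Python, from station import ctrl gives the robot as it stands. The module is installed in compiled form; this text tells all that it offers.
- The arm moves only by the tool move_arm, never from a script. Its arguments are lists of equal length, an entry for each row: "grip": the opening, from 0 (shut) to 1 (fully open); "translation": the shift along the tool's x, y, z in cm, a list of three; "turn": the turn, a rotation vector about the tool's x, y, z in rad, a list of three. In form: {"grip": [grip, ...], "translation": [[x, y, z], ...], "turn": [[rx, ry, rz], ...]}. A call has 1 to 20 rows; each row shifts and turns the commanded pose from where the row before left it, along the tool's axes as they then stand; what a row does not reach is not made up. A row lasts 1/8 s, in which the tool goes at most 62.5 mm and 10.7 degrees, less where a joint would pass 70% of its speed; a pose out of reach is approached as far as the arm can. A call is refused whole if a number of a shift passes 6.25 or a number of a turn 0.188, either way. A call with a gripper value outside its range is refused whole. The fingers move at their own pace and stop on an object; the grip force is fixed at half the most. Time passes only in rows, so rows that do not move let the fingers close. It gives the time, the measured TCP pose, the force and the opening at its end, in the units of the state.
- ctrl.get_obs(): the state, without advancing time (a new reading comes with each control period).
- ctrl.read_camera(name): name is "scene" or "side" or "wrist"; returns the picture (480x640x3 uint8, red, green, blue); there is no depth.
- ctrl.camera_model(name): a dict with "K" (3x3 intrinsics, pixels), "rvec" (rotation vector, rad) and "tvec" (3), from world to camera coordinates, as OpenCV has them. Camera axes: x right, y down, z forward; pixel columns grow to the right and rows downward; lengths in m; the calibration is good to about 2 mm. A picture is of the moment at which its call begins: read the wrist's pose just before it. camera_model takes no time and is no camera call; for the wrist camera it gives the pose at the moment of the call.
- ctrl.close_job(): hands the job in, once; it reports no verdict.
The state is a dict: "time": time; "joint_positions": joint angles; "qd": joint speeds; "joint_efforts": joint torques, N m; "tool_pos": TCP position; "tool_rot": TCP orientation; "force": force on the tool from outside, world axes, zero at the start; "wrist_torque": the same for the moment, N m; "finger_gap": finger opening in m.
Only numpy, scipy, OpenCV 4.12 (cv2) and the standard library are available. Lean on these libraries where they do the work, as an engineer would, in place of code of your own. Each camera call takes 0.05 s, during which the arm holds its last target. There are 200 camera calls.

### The job

Take a reading of the vial on the filter photometer through its green filter: push the tabs on the rim of the filter turret round until the green tab has clicked in opposite the black pointer, and swing the open lid shut over the vial. Only when both are done, press the orange read key down and let it come up again. Do it all by light pushes with the fingertips: grip and lift nothing, leave the vial in its well and the things standing around where they are.

Things in the scene. Friction and masses are not known exactly. Their poses are not given: they have to be found in the camera images.
- photometer: White bench photometer, fixed; casing 128 x 264 mm, deck at z = 48 mm. Origin on the bench: casing spans x -64..64, y -132..132 mm; front is -x (to the robot), +y its left. Turret axis at x 0, y -20; right of it a hood (x -24..24, y -115..-28, top z = 108 mm) with the vial well and the lid, hinged on the far (right) side. Left: display (y 68..126, x 5..55, to z = 72 mm), keys before it.
- turret_axis (a point): Point on the turret's upright axis at the top of its disc, 62 mm above the bench. The disc is 72 mm across. Six coloured tabs stick out of its rim 60 deg apart: each reaches to 56 mm from the axis, is 9 mm wide and spans 51 to 66 mm above the bench. They are free in front, behind and on the left, and pass under the hood only on the right.
- green_tab (a point): Middle of the green tab, 46 mm from the turret axis, 58 mm above the bench. Counter-clockwise from above from the green tab follow yellow, red, white, violet, blue.
- pointer (a point): Where the middle of the tab in use stands, 46 mm from the turret axis towards the photometer's left (+y of its frame), 58 mm above the bench. The black triangle printed on the deck between turret and keypad points to it.
- turret (a joint): Turn of the turret, rad, growing counter-clockwise from above, without stops: 0 (or any whole turn) = green tab at the pointer, 1.047 = blue tab there, and so on. A sprung detent holds it in six positions 60 deg apart: about 3 to 4 N at a tab moves it, and once more than half way to the next position (30 deg) it snaps on by itself.
- lid_hinge (a point): Middle of the lid's hinge line, at the top of the hood, 108 mm above the bench; the line is parallel to the photometer's x. The well lies left of it (+y).
- lid_edge (a point): Middle of the top edge of the dark lid's end far from the hinge. The lid is a hollow cap 46 x 46 x 22 mm: this point lies 46 mm from the hinge line along the lid and 22 mm off it, on the outer face. Shut, it is 130 mm above the bench.
- lid (a joint): Opening of the lid, rad: 0 shut, 1.75 fully open, leaning to the right against its stop (outer face to the right, reaching 30 mm right of the hinge line, about 150 mm above the bench). Moves freely: pushed to the left, from its outer side, to below about 1.0 it falls shut by itself.
- key_top (a point): Middle of the top of the orange read key, 22 (x) x 34 (y) mm, 60 mm above the bench when up. The other keys, grey, are behind it.
- read_key (a joint): Travel of the read key, m: 0 up, 0.004 fully down; sprung, 1.5 N to start and 3.5 N fully down.
- sample_vial: Blue-capped sample vial, 15 mm across, 50 mm high, standing loose in the well of the hood, its cap above the hood's top. Origin at the centre of its underside, 73 mm above the bench.
- bottle: Bystander: white plastic reagent bottle with red cap, 48 x 90 mm; origin under its centre.
- beaker: Bystander: small glass beaker, 52 x 60 mm; origin under its centre.
- spare_vial: Bystander: red-capped sample vial, 15 x 50 mm, standing on the bench; origin under its centre. Left of it a fixed pull cord slants through the air, from the bench behind up towards the robot's left: keep the arm right of it.
- pen: Bystander: blue pen, 133 mm long, lying on the bench; origin under its centre.

How it is judged:
On the way:
1. the read key is pressed down with the green filter clicked in and the lid shut (value of joint read_key above 0.003 m and horizontal distance between green_tab and pointer below 0.005 m and value of joint lid below 0.05 rad), for 0.1 s.
At the end, for the whole second after the job is handed in: The green tab stands within 5 mm of the pointer and the turret is at rest, the lid is shut (within 0.05 rad), the read key is up again, and the vial stands in its well (horizontal distance between green_tab and pointer below 0.005 m and value of joint lid below 0.05 rad and value of joint read_key below 0.0015 m and velocity of joint turret between -0.05 and 0.05 rad/s and z of sample_vial in the frame of photometer below 0.078 m and angle between sample_vial's own z axis and vertical below 0.2 rad); the robot touches nothing.
It fails at once if the read key is pressed while another filter is in or the lid is open (value of joint read_key above 0.002 m and not (horizontal distance between green_tab and pointer below 0.005 m and value of joint lid below 0.05 rad)).
It fails at once if a part of the photometer is gripped or pushed hard (over 30 N) (contact force between the fingers and photometer above 30 N).
It fails at once if the vial is lifted or tipped out of its well (not (z of sample_vial in the frame of photometer below 0.085 m and angle between sample_vial's own z axis and vertical below 0.35 rad)).
It fails at once if the bottle, the beaker, the red-capped vial or the pen is moved (over 15 mm) (distance of any of bottle, beaker, spare_vial, pen from where it was at the start of the episode above 0.015 m).
It also fails if it takes over 61 s, if anything falls off the work surface, if the arm or the gripper's body presses on something with over 40 N, if the wrist force passes 120 N, or if a joint passes its speed limit or range.

## Working session

There is one attempt and no reset: what is moved stays moved. The work goes in short steps, Python scripts to look and compute and a tool call to move; the robot and the scene stay as the last step left them, time stands still between calls to the robot, and variables do not carry over. Pictures are saved under pics/ and viewed, about 8 in all and at most 12, crops included, and the job is handed in when it is done.

Besides the shell and the picture viewer there is one more tool, called after "Call:" as a command line: name --argument value ..., lists and objects as JSON in quotes. move_arm: Moves the arm, as the interface text tells. Its arguments: {"type":"object","properties":{"grip":{"type":"array","items":{"type":"number"}},"translation":{"type":"array","items":{"type":"array","items":{"type":"number"}}},"turn":{"type":"array","items":{"type":"array","items":{"type":"number"}}}},"required":["grip","translation","turn"]}

```bash
mkdir -p pics
cat > h.py <<'E'
from station import ctrl
import numpy as np, cv2
from scipy.spatial.transform import Rotation as R
def save(n,f):
    im=ctrl.read_camera(n); cv2.imwrite('pics/'+f,im[:,:,::-1]); return im
def ray(m,uv):
    Rm=cv2.Rodrigues(np.array(m['rvec'],float))[0]; t=np.array(m['tvec'],float).ravel()
    d=Rm.T@np.linalg.solve(np.array(m['K']),[uv[0],uv[1],1.]); return -Rm.T@t,d
def onz(m,uv,z):
    c,d=ray(m,uv); return c+d*(z-c[2])/d[2]
def proj(m,p):
    return cv2.projectPoints(np.array(p,float).reshape(-1,3),np.array(m['rvec'],float),np.array(m['tvec'],float),np.array(m['K'],float),None)[0][:,0]
E
python3 - <<'E'
from h import *
o=ctrl.get_obs(); print(o)
a=save('scene','s0.png'); b=save('side','d0.png')
for n in('scene','side'):
    m=ctrl.camera_model(n); print(n,ray(m,(320,240)),m['K'][0][0])
E
```

```text
{'time': 0.0, 'joint_positions': array([-9.22404165e-01,  2.55747518e-01,  1.07018742e-01, -4.92453808e-04,
       -1.42389657e+00, -2.84615928e-01]), 'qd': array([ 6.02744107e-04,  5.98363037e-05,  1.57784463e-04,  2.94479110e-04,
       -1.82468387e-04,  7.85169139e-05]), 'joint_efforts': array([ 6.56329976e-04, -3.86626732e+01,  2.37937689e+01,  5.36511898e+00,
       -6.22854510e-03, -1.00069286e-05]), 'tool_pos': array([ 0.19557602, -0.51349084,  0.21279847]), 'tool_rot': array([ 3.13970045e+00, -4.61493758e-05, -2.77788890e+00]), 'force': array([-0.30134118,  0.04725242, -0.71909984]), 'wrist_torque': array([0.02405292, 0.06210462, 0.01118914]), 'finger_gap': 0.08538529693138308}
scene (array([-0.49101597, -0.77009842,  0.73424476]), array([ 0.73819461,  0.4911397 , -0.46275008])) 587.1793121274525
side (array([-0.10090591,  0.68947065,  0.93915927]), array([ 0.44919394, -0.62646634, -0.63711358])) 522.8662771069276
```

View pics/s0.png

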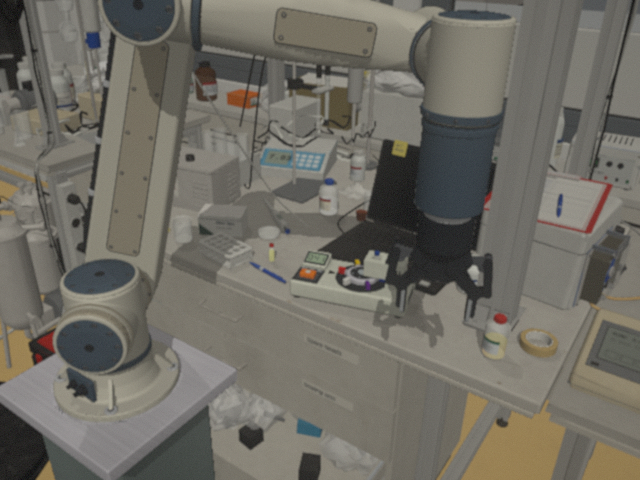

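View pics/d0.png

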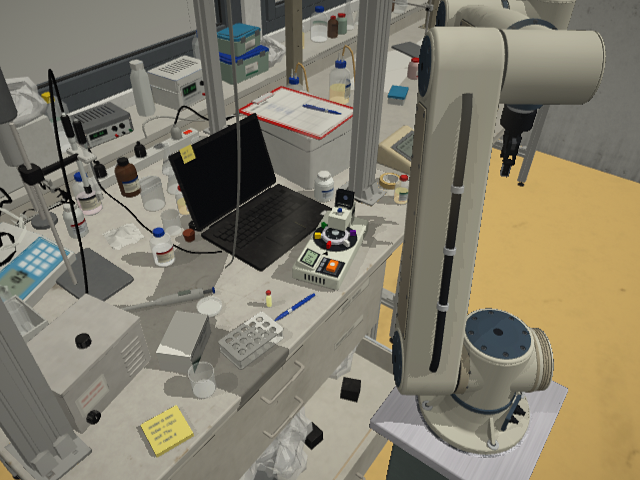

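The scene view shows the photometer at about (345,280), partly behind the gripper. The side view shows it clear at about (330,240), with the lid open at (345,197), the orange key at (332,266) and the vial cap at (338,212). I'll enlarge both.

Run:
```python
from h import *
a=cv2.imread('pics/d0.png')[170:300,270:420]; b=cv2.imread('pics/s0.png')[230:320,280:410]
A=cv2.resize(a,None,fx=4,fy=4,interpolation=cv2.INTER_CUBIC)
cv2.imwrite('pics/c0.png',A)
hsv=cv2.cvtColor(cv2.imread('pics/d0.png'),cv2.COLOR_BGR2HSV)
m=ctrl.camera_model('side')
def blobs(name,lo,hi,z):
    k=cv2.inRange(hsv,lo,hi); k[:170]=0;k[300:]=0;k[:,:270]=0;k[:,420:]=0
    n,l,s,c=cv2.connectedComponentsWithStats(k)
    for i in range(1,n):
        if s[i,4]>5: print(name,c[i].round(1),s[i,4],onz(m,c[i],z).round(4))
blobs('orange',(5,180,150),(14,255,255),.06)
blobs('red',(0,150,80),(4,255,255),.06);blobs('red',(170,150,80),(180,255,255),.06)
blobs('green',(45,120,50),(80,255,255),.058)
blobs('yellow',(20,140,100),(35,255,255),.058)
blobs('blue',(100,140,60),(125,255,255),.058)
blobs('violet',(130,80,60),(160,255,255),.058)
```

```text
orange [332. 265.] 67 [ 0.4372 -0.1144  0.06  ]
red [403.6 177.3] 39 [ 0.4946 -0.5776  0.06  ]
red [328.4 244.1] 28 [ 0.4915 -0.1746  0.06  ]
green [323.5 224.5] 23 [ 0.5525 -0.2365  0.058 ]
yellow [317.4 235. ] 40 [ 0.5384 -0.1896  0.058 ]
blue [339.5 209.7] 14 [ 0.5566 -0.3196  0.058 ]
blue [309.4 296.8] 31 [0.4163 0.0059 0.058 ]
violet [352.4 232.4] 35 [ 0.47  -0.256  0.058]
```

View pics/c0.png

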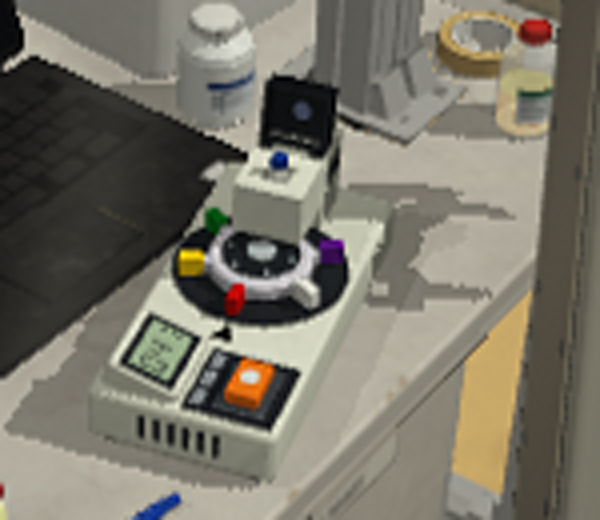

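The enlarged view shows the red tab at the pointer, so green needs two clicks counter-clockwise. The lid is open and leans away from the well. The four tab positions fit a photometer yaw of about 14.3° and an axis near (0.504, -0.2225). I'll refine that and work out the waypoints.

```bash
cat >> h.py <<'E'
L=np.array([[0,26],[39.8,3],[39.8,-43],[-39.8,-43]])/1000
W=np.array([[.4915,-.1746],[.5384,-.1896],[.5525,-.2365],[.470,-.256]])
lc,wc=L.mean(0),W.mean(0); H=(L-lc).T@(W-wc)
yaw=np.arctan2(H[0,1]-H[1,0],H[0,0]+H[1,1])
Rz=np.array([[np.cos(yaw),-np.sin(yaw)],[np.sin(yaw),np.cos(yaw)]]); t0=wc-Rz@lc
w=lambda p:Rz@np.array(p)+t0
loc=lambda q:Rz.T@(np.array(q)[:2]-t0)
E
python3 - <<'E'
from h import *
print(yaw,t0,[ (w(l)-q).round(4) for l,q in zip(L,W)])
m=ctrl.camera_model('side')
for n,p,z in [('key',(332,265),.06),('vialcap',(339.5,209.7),.119),('lidL',(337.5,189.5),.153),('lidR',(355,192),.153),('hoodfrontL',(329,214.5),.108),('hoodfrontR',(349,222),.108),('post',(371,203),0),('bottleback',(325,198),0),('whitebotcap',(403.6,177.3),.085),('pen',(309.4,297),0),('casefrontR',(338,289),.048),('casefrontL',(293,270),.048)]:
    q=onz(m,p,z); print(n,q.round(3),loc(q).round(3))
print('push start',w((-.05,.032)),w((-.05,-.02)))
E
```

```text
0.24992499397561763 [ 0.49993467 -0.20282868] [array([ 0.002, -0.003]), array([-0.0006, -0.0005]), array([-0.0034,  0.0019]), array([0.002 , 0.0017])]
key [ 0.437 -0.114  0.06 ] [-0.039  0.101]
vialcap [ 0.511 -0.25   0.119] [-0.001 -0.048]
lidL [ 0.542 -0.282  0.153] [ 0.021 -0.087]
lidR [ 0.498 -0.301  0.153] [-0.026 -0.095]
hoodfrontL [ 0.529 -0.228  0.108] [ 0.022 -0.031]
hoodfrontR [ 0.469 -0.233  0.108] [-0.038 -0.022]
post [ 0.543 -0.474 -0.   ] [-0.026 -0.274]
bottleback [ 0.671 -0.409  0.   ] [ 0.115 -0.242]
whitebotcap [ 0.478 -0.542  0.085] [-0.105 -0.323]
pen [ 0.45  -0.038 -0.   ] [-0.008  0.172]
casefrontR [ 0.383 -0.064  0.048] [-0.079  0.163]
casefrontL [ 0.511 -0.051  0.048] [0.048 0.144]
push start [ 0.44357352 -0.18418945] [ 0.45643474 -0.23457386]
```

Call:
move_arm --grip '[0, 0, 0, 0, 0, 0, 0, 0]' --translation '[[0, 0, 0], [0, 0, 0], [0, 0, 0], [0, 0, 0], [0, 0, 0], [0, 0, 0], [0, 0, 0], [0, 0, 0]]' --turn '[[0, 0, -0.182], [0, 0, -0.182], [0, 0, -0.182], [0, 0, -0.182], [0, 0, -0.182], [0, 0, -0.182], [0, 0, -0.182], [0, 0, -0.182]]'

```text
time: 1.1
tool_pos: [0.1956, -0.5137, 0.2131]
tool_rot: [3.141, 0.001, -1.316]
force: [-0.2, -0.2, -0.1]
finger_gap: 0.0003
```

Call:
move_arm --grip '[0, 0, 0, 0, 0, 0, 0, 0, 0, 0, 0, 0, 0, 0]' --translation '[[-1, -1.2, 0], [-2, -2.4, 0], [-2.2, -2.7, 0], [-2.2, -2.7, 0], [-2.2, -2.7, 0], [-2.2, -2.7, 0], [-2.2, -2.7, 0], [-2.2, -2.7, 0], [-2.2, -2.7, 0], [-2.2, -2.7, 0], [-2.2, -2.7, 0], [-2.2, -2.7, 0], [-1, -1.3, 0], [0, 0, 0]]' --turn '[[0, 0, 0], [0, 0, 0], [0, 0, 0], [0, 0, 0], [0, 0, 0], [0, 0, 0], [0, 0, 0], [0, 0, 0], [0, 0, 0], [0, 0, 0], [0, 0, 0], [0, 0, 0], [0, 0, 0], [0, 0, 0]]'

```text
time: 2.85
tool_pos: [0.441, -0.1825, 0.2135]
tool_rot: [3.141, 0.0, -1.322]
force: [-0.5, 0.5, 0.1]
finger_gap: -0.0001
```

Run:
```python
from h import *
o=ctrl.get_obs(); print(loc(o['tool_pos']))
m=ctrl.camera_model('wrist'); a=save('wrist','w1.png'); b=save('side','d1.png')
print(ray(m,(320,240)))
for p in [(0,26),(39.8,3),(39.8,-43),(-39.8,-43),(-39.8,3)]:
    q=w(np.array(p)/1000); print(p,proj(m,[*q,.066]).round(0))
cv2.imwrite('pics/c1.png',np.hstack([cv2.resize(a[:,:,::-1],(400,300)),cv2.resize(b[150:300,240:440,::-1],(400,300))]))
```

```text
[-0.05213187  0.03424052]
(array([ 0.45879795, -0.25400117,  0.37349348]), array([-0.06767092,  0.27534355, -0.95899933]))
(0, 26) [[254. 209.]]
(39.8, 3) [[201. 180.]]
(39.8, -43) [[195. 117.]]
(-39.8, -43) [[303. 116.]]
(-39.8, 3) [[304. 179.]]
```

View pics/w1.png

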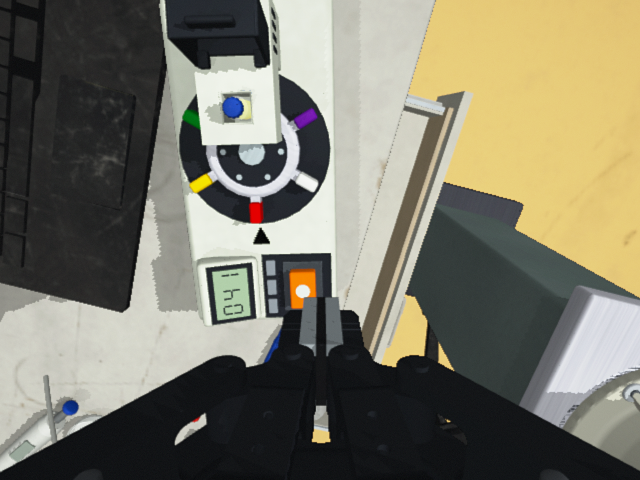

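The wrist view shows the tabs within 2 px of where I predicted: red at (256,211), white at (307,182), green at (190,118). The pose holds, so I'll lower the fingers beside the white tab.

Call:
move_arm --grip '[0, 0, 0, 0, 0, 0, 0, 0]' --translation '[[0, 0, 1.5], [0, 0, 3], [0, 0, 3], [0, 0, 2.5], [0, 0, 2], [0, 0, 1], [0, 0, 0.5], [0, 0, 0]]' --turn '[[0, 0, 0], [0, 0, 0], [0, 0, 0], [0, 0, 0], [0, 0, 0], [0, 0, 0], [0, 0, 0], [0, 0, 0]]'

```text
time: 3.95
tool_pos: [0.4409, -0.1836, 0.0788]
tool_rot: [-3.141, -0.0, -1.322]
force: [-0.6, 0.0, -0.3]
finger_gap: -0.0001
```

Call:
move_arm --grip '[0, 0, 0, 0, 0, 0]' --translation '[[0, 0, 0.3], [0, 0, 0.3], [0, 0, 0.3], [0, 0, 0.3], [0, 0, 0.2], [0, 0, 0]]' --turn '[[0, 0, 0], [0, 0, 0], [0, 0, 0], [0, 0, 0], [0, 0, 0], [0, 0, 0]]'

```text
time: 4.7
tool_pos: [0.4407, -0.1834, 0.0645]
tool_rot: [3.141, 0.0, -1.322]
force: [-0.4, -1.1, 0.6]
finger_gap: 0.0001
```

Call:
move_arm --grip '[0, 0, 0, 0, 0, 0, 0, 0, 0, 0, 0, 0, 0]' --translation '[[0.4, 0, 0], [0.4, 0, 0], [0.4, 0, 0], [0.4, 0, 0], [0.5, 0, 0], [0.5, 0, 0], [0.5, 0, 0], [0.5, 0, 0], [0.5, 0, 0], [0.5, 0, 0], [0.5, 0, 0], [0.2, 0, 0], [0, 0, 0]]' --turn '[[0, 0, 0], [0, 0, 0], [0, 0, 0], [0, 0, 0], [0, 0, 0], [0, 0, 0], [0, 0, 0], [0, 0, 0], [0, 0, 0], [0, 0, 0], [0, 0, 0], [0, 0, 0], [0, 0, 0]]'

```text
time: 6.32
tool_pos: [0.4538, -0.2348, 0.0646]
tool_rot: [3.142, 0.0, -1.322]
force: [0.3, 0.6, 0.1]
finger_gap: -0.0
```

Run:
```python
from h import *
o=ctrl.get_obs(); print(loc(o['tool_pos']),o['force'])
b=save('side','d2.png'); a=save('wrist','w2.png')
cv2.imwrite('pics/c2.png',np.hstack([cv2.resize(a[:,:,::-1],(400,300)),cv2.resize(b[180:300,260:420,::-1],(400,300),interpolation=cv2.INTER_CUBIC)]))
```

```text
[-0.05258385 -0.01962382] [0.27608725 0.57357418 0.12550509]
```

View pics/c2.png

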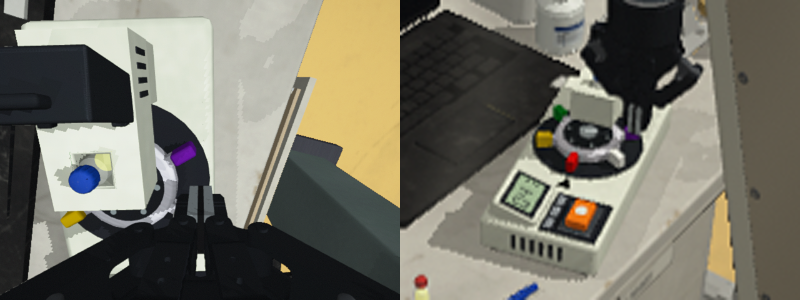

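The turret didn't turn: red is still at the pointer (571,160), and the fingers are now past white. I'll check where the fingertips really are, from the wrist camera's view of them.

Run:
```python
from h import *
o=ctrl.get_obs(); p=o['tool_pos']; m=ctrl.camera_model('wrist'); s=ctrl.camera_model('side')
Q=[p+[0,0,d] for d in(.02,.011,0,-.008,-.016)]
print(proj(m,Q).round(0).tolist(),proj(s,Q).round(1).tolist(), m['K'][0][0])
a=cv2.imread('pics/w2.png')[260:400,230:400]; b=cv2.imread('pics/d2.png')[200:260,310:390]
cv2.imwrite('pics/c3.png',np.hstack([cv2.resize(a,(400,330)),cv2.resize(b,(400,330),interpolation=cv2.INTER_CUBIC)]))
```

```text
[[320.0, 319.0], [320.0, 309.0], [320.0, 298.0], [320.0, 290.0], [320.0, 284.0]] [[353.6, 230.9], [353.4, 233.6], [353.2, 236.8], [353.0, 239.1], [352.8, 241.5]] 399.5745941637477
```

View pics/c3.png

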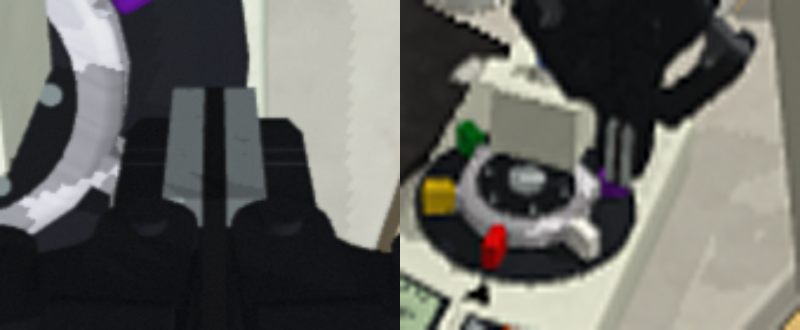

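The fingertips look about 1–2 cm higher than assumed. In the side view they end near px row 233, while the TCP projects to row 237. I'll lower in steps and feel for the deck here, between white and violet.

Call:
move_arm --grip '[0, 0, 0, 0, 0]' --translation '[[0, 0, 0.2], [0, 0, 0.2], [0, 0, 0.2], [0, 0, 0.2], [0, 0, 0]]' --turn '[[0, 0, 0], [0, 0, 0], [0, 0, 0], [0, 0, 0], [0, 0, 0]]'

```text
time: 7.05
tool_pos: [0.4537, -0.2347, 0.0565]
tool_rot: [3.141, 0.0, -1.322]
force: [-0.2, -0.4, -0.8]
finger_gap: 0.0003
```

Call:
move_arm --grip '[0, 0, 0]' --translation '[[0, 0, 0.2], [0, 0, 0.2], [0, 0, 0]]' --turn '[[0, 0, 0], [0, 0, 0], [0, 0, 0]]'

```text
time: 7.42
tool_pos: [0.4537, -0.2347, 0.0525]
tool_rot: [3.141, 0.0, -1.322]
force: [-0.0, 0.1, 0.9]
finger_gap: -0.0002
```

Call:
move_arm --grip '[0, 0, 0]' --translation '[[0, 0, 0.2], [0, 0, 0.1], [0, 0, 0]]' --turn '[[0, 0, 0], [0, 0, 0], [0, 0, 0]]'

```text
time: 7.8
tool_pos: [0.4538, -0.2347, 0.0496]
tool_rot: [3.141, 0.0, -1.322]
force: [0.8, -0.4, -0.3]
finger_gap: 0.0002
```

Run:
```python
from h import *
o=ctrl.get_obs(); print(loc(o['tool_pos']),o['tool_pos'],o['force'])
s=ctrl.camera_model('side'); b=save('side','d3.png')
print(proj(s,[o['tool_pos']+[0,0,d] for d in(.02,.01,0,-.008)]).round(1).tolist())
cv2.imwrite('pics/c4.png',cv2.resize(b[205:255,310:380,::-1],(700,500),interpolation=cv2.INTER_CUBIC))
```

```text
[-0.05260933 -0.01951429] [ 0.45378635 -0.23474861  0.04956959] [ 0.80235516 -0.43983382 -0.32358554]
[[353.3, 235.4], [353.1, 238.3], [352.9, 241.2], [352.7, 243.5]]
```

View pics/c4.png

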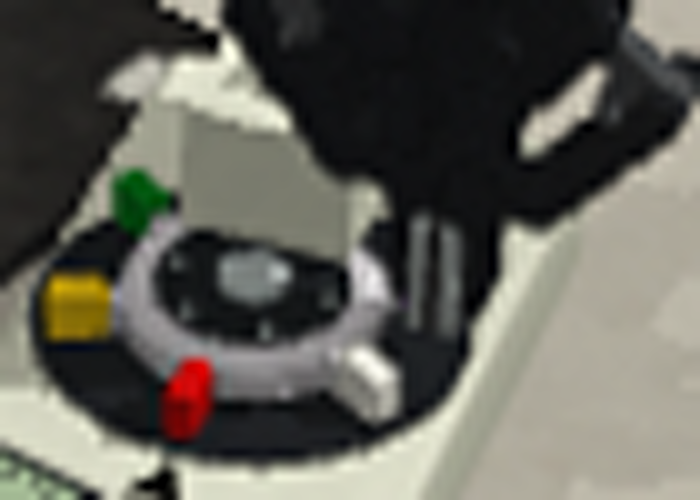

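The tip is at about px row 238, roughly 10 mm behind the TCP. So the shut fingertips stood above the tabs on the first sweep. I'll lift, go back, and sweep again 20 mm lower than the first time.

Call:
move_arm --grip '[0, 0, 0, 0, 0, 0, 0, 0, 0, 0, 0]' --translation '[[0, 0, -1.5], [0, 0, -1.7], [-1.4, -0.2, 0], [-2, 0, 0], [-1.5, 0, 0], [-0.5, 0, 0], [0, 0, 1.5], [0, 0, 1.2], [0, 0, 0.6], [0, 0, 0.3], [0, 0, 0]]' --turn '[[0, 0, 0], [0, 0, 0], [0, 0, 0], [0, 0, 0], [0, 0, 0], [0, 0, 0], [0, 0, 0], [0, 0, 0], [0, 0, 0], [0, 0, 0], [0, 0, 0]]'

```text
time: 9.22
tool_pos: [0.4426, -0.1821, 0.0457]
tool_rot: [3.142, -0.0, -1.322]
force: [0.4, -0.5, 0.5]
finger_gap: 0.0001
```

Call:
move_arm --grip '[0, 0, 0, 0, 0, 0, 0, 0, 0, 0, 0, 0, 0]' --translation '[[0.4, 0, 0], [0.4, 0, 0], [0.4, 0, 0], [0.4, 0, 0], [0.5, 0, 0], [0.5, 0, 0], [0.5, 0, 0], [0.5, 0, 0], [0.5, 0, 0], [0.5, 0, 0], [0.5, 0, 0], [0.3, 0, 0], [0, 0, 0]]' --turn '[[0, 0, 0], [0, 0, 0], [0, 0, 0], [0, 0, 0], [0, 0, 0], [0, 0, 0], [0, 0, 0], [0, 0, 0], [0, 0, 0], [0, 0, 0], [0, 0, 0], [0, 0, 0], [0, 0, 0]]'

```text
time: 10.85
tool_pos: [0.4561, -0.2346, 0.0458]
tool_rot: [-3.141, -0.0, -1.322]
force: [0.9, -0.6, 0.5]
finger_gap: 0.0
```

```bash
cat >> h.py <<'E'
def tabs(im,m):
    hsv=cv2.cvtColor(im,cv2.COLOR_RGB2HSV); ax=w((0,-.02))
    for name,lo,hi in [('red',(0,150,80),(4,255,255)),('green',(45,120,50),(80,255,255)),('yellow',(20,140,100),(35,255,255)),('violet',(130,80,60),(160,255,255)),('blue',(100,140,60),(125,255,255)),('orange',(5,180,150),(14,255,255))]:
        n,l,s,c=cv2.connectedComponentsWithStats(cv2.inRange(hsv,lo,hi))
        for i in range(1,n):
            if s[i,4]>5:
                q=loc(onz(m,c[i],.06)); d=q-[0,-.02]
                if np.hypot(*d)<.15: print(name,s[i,4],(q*1000).round(1),'r',(np.hypot(*d)*1000).round(1),'ang',np.degrees(np.arctan2(d[1],d[0])).round(1))
E
python3 - <<'E'
from h import *
o=ctrl.get_obs(); print(loc(o['tool_pos']),o['tool_pos'],o['force'])
tabs(save('side','d4.png'),ctrl.camera_model('side'))
E
```

```text
[-0.05034548 -0.01991816] [ 0.45607976 -0.23458001  0.04578561] [ 0.85601471 -0.55686275  0.51673609]
red 37 [-42.6   5.2] r 49.5 ang 149.3
green 39 [39.6  6.1] r 47.4 ang 33.4
yellow 29 [-1.4 29.9] r 49.9 ang 91.6
blue 22 [ 41.2 -43.1] r 47.3 ang -29.3
orange 69 [-39.1 101.6] r 127.7 ang 107.8
```

One click went through and yellow is at the pointer. Same sweep again.

Call:
move_arm --grip '[0, 0, 0, 0, 0, 0, 0, 0, 0, 0, 0]' --translation '[[0, 0, -1.5], [0, 0, -1.7], [-1.5, 0, 0], [-2, 0, 0], [-1.5, 0, 0], [-0.4, 0, 0], [0, 0, 1.5], [0, 0, 1.1], [0, 0, 0.4], [0, 0, 0.2], [0, 0, 0]]' --turn '[[0, 0, 0], [0, 0, 0], [0, 0, 0], [0, 0, 0], [0, 0, 0], [0, 0, 0], [0, 0, 0], [0, 0, 0], [0, 0, 0], [0, 0, 0], [0, 0, 0]]'

```text
time: 12.28
tool_pos: [0.4427, -0.1821, 0.0458]
tool_rot: [-3.141, -0.0, -1.322]
force: [-0.1, 0.2, 0.3]
finger_gap: 0.0004
```

Call:
move_arm --grip '[0, 0, 0, 0, 0, 0, 0, 0, 0, 0, 0, 0, 0]' --translation '[[0.4, 0, 0], [0.4, 0, 0], [0.4, 0, 0], [0.4, 0, 0], [0.5, 0, 0], [0.5, 0, 0], [0.5, 0, 0], [0.5, 0, 0], [0.5, 0, 0], [0.5, 0, 0], [0.5, 0, 0], [0.2, 0, 0], [0, 0, 0]]' --turn '[[0, 0, 0], [0, 0, 0], [0, 0, 0], [0, 0, 0], [0, 0, 0], [0, 0, 0], [0, 0, 0], [0, 0, 0], [0, 0, 0], [0, 0, 0], [0, 0, 0], [0, 0, 0], [0, 0, 0]]'

```text
time: 13.9
tool_pos: [0.4559, -0.2335, 0.0458]
tool_rot: [-3.141, -0.0, -1.322]
force: [0.3, -0.2, -0.8]
finger_gap: -0.0004
```

Run:
```python
from h import *
o=ctrl.get_obs(); print(loc(o['tool_pos']),o['tool_pos'],o['force'])
tabs(save('side','d5.png'),ctrl.camera_model('side'))
```

```text
[-0.05030945 -0.01885741] [ 0.45585231 -0.23354331  0.0457998 ] [ 0.34152334 -0.21834097 -0.80505744]
green 32 [-1.3 30.8] r 50.8 ang 91.5
yellow 37 [-42.6   5.2] r 49.5 ang 149.3
violet 28 [ 42.2 -42.5] r 47.9 ang -28.1
blue 43 [39.9  5.7] r 47.4 ang 32.8
orange 68 [-39.  101.5] r 127.6 ang 107.8
```

Green is at the pointer (91.5°, against 91.6° for yellow when it was clicked in). Next I'll lift clear and go round to the right of the open lid.

Call:
move_arm --grip '[0, 0, 0, 0, 0, 0, 0, 0, 0, 0, 0, 0, 0, 0]' --translation '[[0, 0, -1.5], [0, 0, -3], [0, 0, -3], [0, 0, -3], [0, 0, -2.5], [1, 0, -0.5], [2, 0, 0], [3, 0, 0], [3, 0, 0], [2, -1.5, 0], [1.6, -2, 0], [0, -1, 0], [0, -0.5, 0], [0, 0, 0]]' --turn '[[0, 0, 0], [0, 0, 0], [0, 0, 0], [0, 0, 0], [0, 0, 0], [0, 0, 0], [0, 0, 0], [0, 0, 0], [0, 0, 0], [0, 0, 0], [0, 0, 0], [0, 0, 0], [0, 0, 0], [0, 0, 0]]'

```text
time: 15.7
tool_pos: [0.5349, -0.3428, 0.1805]
tool_rot: [3.141, 0.0, -1.321]
force: [-0.5, -0.3, -0.1]
finger_gap: -0.0003
```

Run:
```python
from h import *
o=ctrl.get_obs(); print(loc(o['tool_pos']),o['tool_pos'],o['force'])
b=save('side','d6.png'); a=save('scene','s6.png'); tabs(b,ctrl.camera_model('side'))
cv2.imwrite('pics/c6.png',np.hstack([cv2.resize(a[200:320,270:430,::-1],(400,300)),cv2.resize(b[150:270,280:440,::-1],(400,300),interpolation=cv2.INTER_CUBIC)]))
```

```text
[-0.00073212 -0.14425829] [ 0.53490488 -0.34278608  0.18047145] [-0.46503289 -0.28682157 -0.09723688]
red 35 [-42.8 -41.8] r 48.1 ang -153.1
green 30 [-1.6 30.4] r 50.4 ang 91.8
yellow 36 [-42.8   5.6] r 49.9 ang 149.1
violet 28 [ 42.2 -42.5] r 47.9 ang -28.1
blue 14 [  25.2 -124.6] r 107.6 ang -76.5
blue 41 [39.3  5.8] r 47.1 ang 33.3
orange 66 [-39.1 100.9] r 127.1 ang 107.9
```

View pics/c6.png

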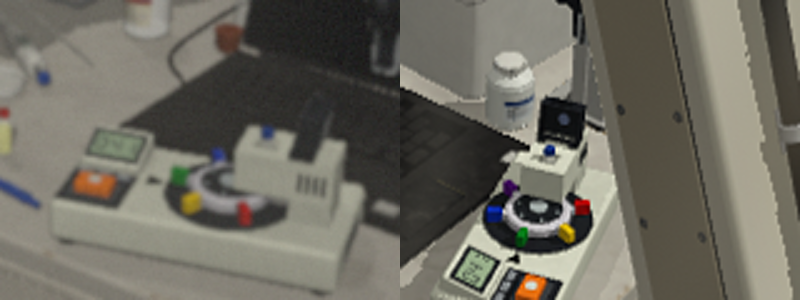

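Green is at the pointer and the lid stands open with the fingers above and to its right. I'll lower, then push it left.

Call:
move_arm --grip '[0, 0, 0, 0, 0]' --translation '[[0, 0, 1.5], [0, 0, 2], [0, 0, 1.7], [0, 0, 0.8], [0, 0, 0]]' --turn '[[0, 0, 0], [0, 0, 0], [0, 0, 0], [0, 0, 0], [0, 0, 0]]'

```text
time: 16.42
tool_pos: [0.5346, -0.3429, 0.12]
tool_rot: [3.14, 0.001, -1.322]
force: [0.5, -0.7, -0.1]
finger_gap: 0.0001
```

Call:
move_arm --grip '[0, 0, 0, 0, 0, 0, 0, 0, 0, 0, 0, 0, 0, 0, 0, 0, 0, 0]' --translation '[[-0.3, 0, 0], [-0.3, 0, 0], [-0.4, 0, 0], [-0.4, 0, 0], [-0.4, 0, 0], [-0.4, 0, 0], [-0.4, 0, 0], [-0.4, 0, 0], [-0.4, 0, 0], [-0.4, 0, 0], [-0.4, 0, 0], [-0.4, 0, 0], [-0.4, 0, 0], [-0.4, 0, 0], [-0.4, 0, 0], [-0.3, 0, 0], [-0.2, 0, 0], [0, 0, 0]]' --turn '[[0, 0, 0], [0, 0, 0], [0, 0, 0], [0, 0, 0], [0, 0, 0], [0, 0, 0], [0, 0, 0], [0, 0, 0], [0, 0, 0], [0, 0, 0], [0, 0, 0], [0, 0, 0], [0, 0, 0], [0, 0, 0], [0, 0, 0], [0, 0, 0], [0, 0, 0], [0, 0, 0]]'

```text
time: 18.68
tool_pos: [0.5194, -0.2818, 0.1206]
tool_rot: [3.141, 0.0, -1.322]
force: [-0.6, 1.5, 0.4]
finger_gap: -0.0001
```

Run:
```python
from h import *
o=ctrl.get_obs(); print(loc(o['tool_pos']),o['tool_pos'],o['force'])
b=save('side','d7.png'); a=save('scene','s7.png'); tabs(b,ctrl.camera_model('side'))
cv2.imwrite('pics/c7.png',np.hstack([cv2.resize(a[200:320,270:430,::-1],(400,300)),cv2.resize(b[150:270,280:440,::-1],(400,300),interpolation=cv2.INTER_CUBIC)]))
```

```text
[-0.00063167 -0.08137287] [ 0.51944867 -0.2818296   0.12056315] [-0.62222462  1.5096984   0.37057875]
red 35 [-42.8 -41.8] r 48.1 ang -153.1
green 31 [-1.5 30.6] r 50.7 ang 91.7
yellow 36 [-42.8   5.6] r 49.9 ang 149.1
violet 28 [ 42.2 -42.5] r 47.9 ang -28.1
blue 13 [  25.5 -124.5] r 107.6 ang -76.3
blue 42 [39.6  5.8] r 47.3 ang 33.1
orange 67 [-39.  101.2] r 127.3 ang 107.8
```

View pics/c7.png

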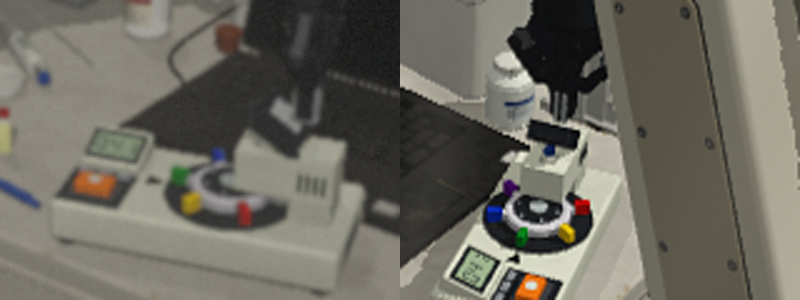

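The lid is part closed and resting against the fingertips (side view about (553,135)). I'll push a little farther, then rise.

Call:
move_arm --grip '[0, 0, 0, 0, 0, 0, 0, 0, 0, 0, 0]' --translation '[[-0.4, 0, -0.1], [-0.4, 0, -0.2], [-0.4, 0, -0.2], [-0.4, 0, -0.2], [-0.4, 0, -0.3], [0, 0, -0.5], [0, 0, -1], [0, 0, -2], [0, 0, -2], [0, 0, 0], [0, 0, 0]]' --turn '[[0, 0, 0], [0, 0, 0], [0, 0, 0], [0, 0, 0], [0, 0, 0], [0, 0, 0], [0, 0, 0], [0, 0, 0], [0, 0, 0], [0, 0, 0], [0, 0, 0]]'

```text
time: 20.15
tool_pos: [0.5144, -0.2625, 0.1852]
tool_rot: [3.141, 0.001, -1.322]
force: [0.2, -0.4, -0.1]
finger_gap: -0.0001
```

Run:
```python
from h import *
o=ctrl.get_obs(); print(loc(o['tool_pos']),o['tool_pos'],o['force'])
b=save('side','d8.png'); a=save('scene','s8.png'); tabs(b,ctrl.camera_model('side'))
for n in('side','scene'):
    print(n,[proj(ctrl.camera_model(n),[*w((x,-.083+.046)),.13])[0].round(1).tolist() for x in(-.023,.023)])
cv2.imwrite('pics/c8.png',np.hstack([cv2.resize(a[230:310,320:420,::-1],(400,320),interpolation=cv2.INTER_CUBIC),cv2.resize(b[180:260,300:400,::-1],(400,320),interpolation=cv2.INTER_CUBIC)]))
```

```text
[-0.00075323 -0.06139115] [ 0.51438879 -0.26249877  0.18519624] [ 0.24226925 -0.36181696 -0.14872976]
red 35 [-42.8 -41.8] r 48.1 ang -153.1
green 32 [-1.3 30.8] r 50.8 ang 91.5
yellow 36 [-42.8   5.6] r 49.9 ang 149.1
violet 28 [ 42.2 -42.5] r 47.9 ang -28.1
blue 41 [39.3  5.8] r 47.1 ang 33.3
orange 67 [-39.  101.2] r 127.3 ang 107.8
side [[346.2, 210.7], [329.7, 206.5]]
scene [[368.3, 252.4], [373.9, 243.1]]
```

View pics/c8.png

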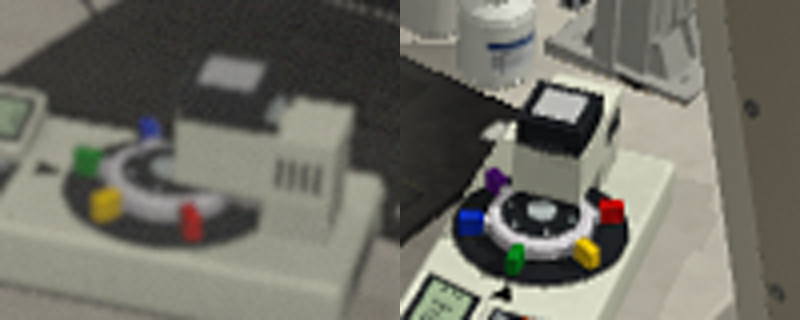

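The lid is shut: its front edge is where I predicted, at about (346,211) and (330,206) in the side view. Green is still in. I'll move over to the orange key.

Call:
move_arm --grip '[0, 0, 0, 0, 0, 0, 0, 0, 0, 0, 0, 0, 0, 0]' --translation '[[-1, 0, 0], [-2.2, 0.6, 0], [-3, 0.8, 0], [-3, 0.8, 0], [-3, 0.8, 0], [-2.5, 0.8, 0], [-1.5, 0.2, 0], [0, 0, 1], [0, 0, 3], [0, 0, 3], [0, 0, 3], [0, 0, 1.5], [0, 0, 0.8], [0, 0, 0]]' --turn '[[0, 0, 0], [0, 0, 0], [0, 0, 0], [0, 0, 0], [0, 0, 0], [0, 0, 0], [0, 0, 0], [0, 0, 0], [0, 0, 0], [0, 0, 0], [0, 0, 0], [0, 0, 0], [0, 0, 0], [0, 0, 0]]'

```text
time: 22.0
tool_pos: [0.4357, -0.1158, 0.0622]
tool_rot: [3.14, 0.0, -1.322]
force: [0.7, -0.0, 0.2]
finger_gap: -0.0001
```

Run:
```python
from h import *
o=ctrl.get_obs(); print(loc(o['tool_pos']),o['tool_pos'],o['force'])
b=save('side','d9.png'); tabs(b,ctrl.camera_model('side'))
cv2.imwrite('pics/c9.png',cv2.resize(b[190:310,270:400,::-1],(650,600),interpolation=cv2.INTER_CUBIC))
```

```text
[-0.040667    0.10020162] [ 0.43574815 -0.11579845  0.06215623] [ 0.717316   -0.04926202  0.23376948]
orange 65 [-39.7 103.3] r 129.6 ang 107.9
```

View pics/c9.png

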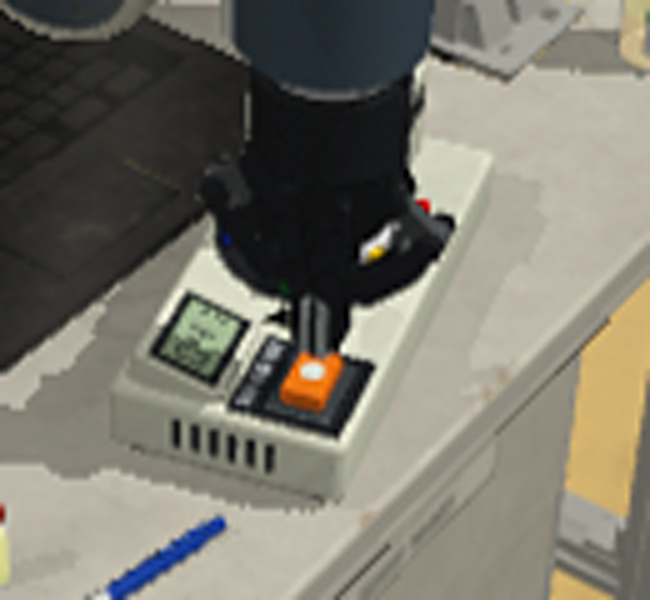

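The fingertips hang just above the orange key (312,370), well centred on it. I'll lower slowly and watch the force.

Call:
move_arm --grip '[0, 0, 0, 0, 0, 0]' --translation '[[0, 0, 0.3], [0, 0, 0.3], [0, 0, 0.3], [0, 0, 0.2], [0, 0, 0.1], [0, 0, 0]]' --turn '[[0, 0, 0], [0, 0, 0], [0, 0, 0], [0, 0, 0], [0, 0, 0], [0, 0, 0]]'

```text
time: 22.8
tool_pos: [0.4359, -0.1155, 0.0506]
tool_rot: [3.141, 0.0, -1.322]
force: [0.2, 0.5, -1.2]
finger_gap: -0.0002
```

Call:
move_arm --grip '[0, 0, 0]' --translation '[[0, 0, 0.1], [0, 0, 0.1], [0, 0, 0]]' --turn '[[0, 0, 0], [0, 0, 0], [0, 0, 0]]'

```text
time: 23.18
tool_pos: [0.4359, -0.1155, 0.0486]
tool_rot: [3.141, 0.0, -1.322]
force: [-0.2, 0.4, -0.3]
finger_gap: -0.0
```

Call:
move_arm --grip '[0, 0, 0]' --translation '[[0, 0, 0.1], [0, 0, 0.1], [0, 0, 0]]' --turn '[[0, 0, 0], [0, 0, 0], [0, 0, 0]]'

```text
time: 23.55
tool_pos: [0.4359, -0.1155, 0.0466]
tool_rot: [3.141, 0.0, -1.322]
force: [-0.3, 0.9, -0.1]
finger_gap: 0.0002
```

Call:
move_arm --grip '[0, 0, 0]' --translation '[[0, 0, 0.1], [0, 0, 0.1], [0, 0, 0]]' --turn '[[0, 0, 0], [0, 0, 0], [0, 0, 0]]'

```text
time: 23.92
tool_pos: [0.4359, -0.1155, 0.0446]
tool_rot: [3.141, 0.0, -1.322]
force: [-0.0, -0.5, -1.3]
finger_gap: 0.0
```

Call:
move_arm --grip '[0, 0, 0]' --translation '[[0, 0, 0.1], [0, 0, 0.1], [0, 0, 0]]' --turn '[[0, 0, 0], [0, 0, 0], [0, 0, 0]]'

```text
time: 24.3
tool_pos: [0.4359, -0.1155, 0.0426]
tool_rot: [3.141, 0.0, -1.322]
force: [0.2, 0.0, 0.5]
finger_gap: -0.0003
```

Run:
```python
from h import *
o=ctrl.get_obs(); print(loc(o['tool_pos']),o['tool_pos'],o['force'],o['wrist_torque'])
s=ctrl.camera_model('side'); b=save('side','d10.png'); tabs(b,s)
print(proj(s,[o['tool_pos']+[0,0,d] for d in(.02,.01,0,-.008)]).round(1).tolist())
cv2.imwrite('pics/c10.png',cv2.resize(b[240:290,300:360,::-1],(720,600),interpolation=cv2.INTER_CUBIC))
```

```text
[-0.04045914  0.10044085] [ 0.43589038 -0.11551524  0.0426192 ] [0.2467557  0.02734968 0.53133632] [-0.00111     0.02894266  0.00673142]
red 22 [-44.7 -44.6] r 51.0 ang -151.2
yellow 16 [-44.3   6.4] r 51.6 ang 149.3
orange 30 [-38.9 111.4] r 137.0 ang 106.5
[[332.6, 264.2], [332.5, 267.1], [332.4, 270.1], [332.3, 272.4]]
```

View pics/c10.png

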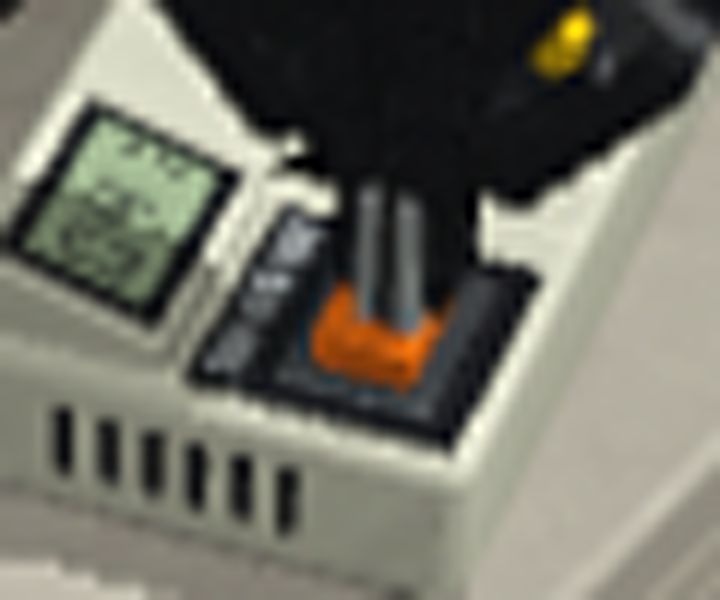

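The tip is right at the key's top, with no force yet. I'll carry on in 1 mm steps.

Call:
move_arm --grip '[0, 0, 0]' --translation '[[0, 0, 0.1], [0, 0, 0.1], [0, 0, 0]]' --turn '[[0, 0, 0], [0, 0, 0], [0, 0, 0]]'

```text
time: 24.72
tool_pos: [0.436, -0.1155, 0.0407]
tool_rot: [-3.141, -0.0, -1.322]
force: [-0.7, 0.1, 1.3]
finger_gap: 0.0002
```

Call:
move_arm --grip '[0, 0, 0]' --translation '[[0, 0, 0.1], [0, 0, 0.1], [0, 0, 0]]' --turn '[[0, 0, 0], [0, 0, 0], [0, 0, 0]]'

```text
time: 25.1
tool_pos: [0.436, -0.1155, 0.0387]
tool_rot: [-3.141, -0.0, -1.322]
force: [-0.6, 0.2, 3.4]
finger_gap: -0.0002
```

Call:
move_arm --grip '[0, 0, 0]' --translation '[[0, 0, 0.1], [0, 0, 0], [0, 0, 0]]' --turn '[[0, 0, 0], [0, 0, 0], [0, 0, 0]]'

```text
time: 25.48
tool_pos: [0.436, -0.1155, 0.0384]
tool_rot: [-3.141, -0.0, -1.321]
force: [-3.4, 1.9, 9.9]
finger_gap: 0.0001
```

Call:
move_arm --grip '[0, 0, 0]' --translation '[[0, 0, 0.1], [0, 0, 0], [0, 0, 0]]' --turn '[[0, 0, 0], [0, 0, 0], [0, 0, 0]]'

```text
time: 25.85
tool_pos: [0.4361, -0.1155, 0.0382]
tool_rot: [-3.141, -0.001, -1.321]
force: [-6.6, 3.1, 17.7]
finger_gap: -0.0003
```

The key is on its stop (17.7 N) and has been held there. I'll release it and clear away.

Call:
move_arm --grip '[0, 0, 0, 0, 0, 0, 0, 0, 0]' --translation '[[0, 0, -0.2], [0, 0, -0.4], [0, 0, -1], [0, 0, -2], [0, 0, -3], [0, 0, -3], [0, 0, -3], [0, 0, -1], [0, 0, 0]]' --turn '[[0, 0, 0], [0, 0, 0], [0, 0, 0], [0, 0, 0], [0, 0, 0], [0, 0, 0], [0, 0, 0], [0, 0, 0], [0, 0, 0]]'

```text
time: 26.98
tool_pos: [0.436, -0.1153, 0.1727]
tool_rot: [-3.141, 0.0, -1.322]
force: [-0.2, 0.5, -0.8]
finger_gap: -0.0001
```

Run:
```python
from h import *
o=ctrl.get_obs(); print(o['time'],o['tool_pos'],o['force'])
b=save('side','d11.png'); tabs(b,ctrl.camera_model('side')); a=save('scene','s11.png'); tabs(a,ctrl.camera_model('scene'))
p=cv2.imread('pics/s8.png')[:,:,::-1].astype(int); d=np.abs(a.astype(int)-p).max(2)
# lid region in scene: unchanged since seen shut?
print('lid diff',d[243:262,362:392].mean(), 'ref noise',d[290:305,330:370].mean(),
 'orange key side diff')
p=cv2.imread('pics/d8.png')[:,:,::-1].astype(int); e=np.abs(b.astype(int)-p).max(2); print('key',e[255:275,322:342].mean(),'spare/pen',e[285:320,250:320].mean())
```

```text
26.975 [ 0.43601879 -0.11534081  0.17270916] [-0.15867468  0.48704244 -0.79357749]
red 34 [-42.6 -41.8] r 47.9 ang -153.0
green 33 [-1.3 31.1] r 51.1 ang 91.4
yellow 36 [-42.8   5.6] r 49.9 ang 149.1
violet 28 [ 42.2 -42.5] r 47.9 ang -28.1
blue 42 [39.6  5.8] r 47.3 ang 33.1
orange 72 [-39.1 101.5] r 127.6 ang 107.9
red 27 [-44.1 -45.3] r 50.8 ang -150.1
green 27 [-0.5 28.1] r 48.1 ang 90.6
yellow 52 [-41.6   4.2] r 48.2 ang 149.8
blue 11 [49.9  7.3] r 56.9 ang 28.7
orange 65 [-45.3  93.6] r 122.3 ang 111.7
lid diff 3.912280701754386 ref noise 2.8916666666666666 orange key side diff
key 4.67 spare/pen 6.373877551020408
```

```bash
python3 -c "
from h import *
print(ctrl.close_job())"
```

```text
the job is handed in; nothing more can be done
None
```

I turned the turret two clicks so the green tab is at the pointer, swung the lid shut over the vial, then pressed the read key and let it come up. The job was handed in at about 27 s. No verdict was reported.

**What went wrong on the way:** my first push at the turret moved nothing. The shut fingertips stood about 1–1.5 cm higher than the stated 8 mm ahead of the TCP. I repeated it 20 mm lower, and that turned the turret.

**Last checks:**
- **Green tab:** measured at 91.4° (side camera) and 90.6° (scene camera), where the pointer is at 90°. It read the same before and after the key press.
- **Lid:** seen shut in both views before the press, and that patch of the scene image was essentially unchanged afterwards.
- **Read key:** pressed to its stop at 17.7 N. In the side view the key's patch looked the same after release as before the press.
- **Robot:** clear of everything, with only noise on the force reading.
- **Bystanders:** the image patch near the pen and red-capped vial changed slightly (6.4 grey levels, against about 3 for noise elsewhere). I took this for the arm's shadow, since the arm was never near them, and did not look further. I did not check the bottle, the beaker or the vial under the lid separately at the end.

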